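Latch the front cover of a pine glass crate

ROBOT

A 6-joint arm with a two-finger parallel gripper is mounted at the origin on the work surface. World frame = base frame: x ahead of the robot, y to its left, z up, the work surface at z = 0. Lengths are in m, angles in degrees, forces in N, time in s.
With the tool pointing down it reaches from about 0.35 to 0.875 m from the base axis. Payload 4.2 kg.
Tool frame: the origin (TCP) lies between the finger pads; the fingertips stand 17 mm ahead of it and the grasp point (between the pads) lies 2 mm behind it; z points along the fingers, y is the direction in which the jaws open and shut (so a half turn about z gives the same grasp; the last joint's range is limited). The gripper opens to 87 mm and grips with 3 to 60 N. Pads are 19 mm wide; open, the fingers measure 117 mm over their backs; the gripper's body (75 mm by 190 mm) begins 51 mm behind the grasp point.
Start: joints at [84.947, 22.042, 0.453, 0, -68.411, -14.817], TCP at [0.212, 0.588, 0.24] pointing down, gripper open.
Joint ranges: [-179.83, 179.83], [-69.29, 118.12], [-61.27, 80.66], [-181.25, 117.63], [-171.15, -9.14], [-177.46, 177.46]. Speed limits (degrees/s): [159.86, 159.86, 180, 180, 180, 180].

INTERFACE

Orientations are given as a 3x3 rotation matrix whose columns are the frame's x, y, z axes.
In Python, from station import r gives the robot as it stands.
- The arm moves only by the shell command python3 -m creep 'ROWS'. ROWS is JSON, a list of rows, each a list of 7 numbers: the opening, from 0 (shut) to 1 (fully open), then the shift along the tool's x, y, z scaled (see below), then the turn, a rotation vector about the tool's x, y, z scaled (see below). A call has 1 to 5 rows; each row is the pose to reach, as a shift and turn from the pose measured when the call began, along the tool's axes at that moment, turning the shorter way round; what a row does not reach only later rows make up. The controller multiplies each number of a shift by 300 mm and each number of a turn by 180 degrees. A row lasts 1/12 s, in which the tool goes at most 41.7 mm and 7.16 degrees, less where a joint would pass 70% of its speed; a pose out of reach is approached as far as the arm can. A call with a number of a shift or a turn outside -1 to 1 is refused whole. A call with a gripper value outside its range is refused whole. The fingers move at their own pace and stop on an object; the grip force is fixed at half the most. Time passes only in rows, so rows that repeat a pose let the fingers close. It gives the time, the measured TCP pose, the force and the opening at its end, in the units of the state.
- r.sense(): the state, without advancing time (a new reading comes with each control period).
- r.capture(name): name is "scene" or "top" or "wrist"; returns the picture (400x640x3 uint8, blue, green, red); there is no depth.
- r.camera_model(name): a dict with "mtx" (3x3 intrinsics, pixels), "dist" ([k1, k2, p1, p2, k3] as OpenCV has them; the pictures are not rectified), "R" (3x3) and "t" (3): a world point X has camera coordinates R X + t; the wrist camera has in their place "mount" (4x4, takes a point from camera to tool coordinates, whose origin is the TCP and whose axes are the flange's). Camera axes: x right, y down, z forward; pixel columns grow to the right and rows downward; lengths in m; the calibration is good to about 2 mm. A picture is of the moment at which its call begins: read the wrist's pose just before it. camera_model takes no time and is no camera call.
- r.finish_job(): hands the job in, once; it reports no verdict.
Trained networks look in the newest picture that a camera, given by its name, has taken for a name from the list of things; names that differ only in an ending like _2 or _b are one class to them, and where a whole thing is asked for, a point or a joint stands for the part that bears it (a point fixed in the world has none). Each returns a list of dicts, best first, with "score" (0 to 1); they miss things now and then, are a little off and sometimes report something else, mostly with a low value. They report only what shows in the picture. A call takes as long as a camera call.
- r.recognise(camera, target): "rect" ([left, top, right, bottom] as shares, 0 to 1, of the picture: columns of its width, rows of its height, round what is visible of it).
- r.outline_of(camera, target): "pixels" (400x640 bool, what is visible of it) and "rect" ([left, top, right, bottom] as shares, 0 to 1, of the picture: columns of its width, rows of its height, round what is visible of it).
The state is a dict: "time_s": time; "joints": joint angles; "joint_velocities": joint speeds; "effort": joint torques, N m; "tcp_pos": TCP position; "ee_rot": TCP orientation; "wrist_force": force on the tool from outside, world axes, zero at the start; "moment": the same for the moment, N m; "gripper_width": opening from 0.0 (shut) to 1.0 (fully open).
Only numpy, scipy, OpenCV 4.12 (cv2) and the standard library are available. Lean on these libraries where they do the work, as an engineer would, in place of code of your own. Each camera call takes 0.05 s, during which the arm holds its last target.

TASK

One of the two pine crates still has its latch open: a steel wire loop stands up from an upright lever on its top. Swing the loop over towards the robot so that it drops over the keeper on the front cover, then press the lever back and down past centre until it lies flat and stays shut with the cover drawn in. Do not push the small jar about, and let go of everything.

Things in the scene. Friction and masses are not known exactly. Their poses are not given: they have to be found in the camera images.
- crate: Fixed pine crate with the open latch, 180 mm wide (y), 250 mm deep (x), flat top 100 mm above the table. Its axes: z up, x level from the front cover (robot's side) to the back. The lever's pivot, a pin along y, is at x +30, y 0, z +118 mm from the origin (on the underside, mid-width, 90 mm behind the front). The other crate (150 mm wide, 120 mm high) has such a latch already shut.
- keeper (a point): Mouth of the steel hook (24 mm wide, 15 mm high) on the front cover's top, 8 mm above that top, at x -39, y 0, z +108 mm in the crate; the loop's bar sits here when hooked. Mouth opens to crate -x; the lip ends 4.5 mm out that way, its top 7 mm above the point. A closed latch draws cover and point about 3 mm to +x against a stiff springy seal.
- loop_bar (a point): Middle of the 42 mm end bar (along y) of the wire loop: 6 mm steel, 36 mm gap between side wires. Hinges freely on the lever's pin 32 mm above the pivot; bar 97.5 mm from the pin. Starts leaning back on a stop, about 30 to 50 mm above the lever's end. Pushed at the back to crate -x (under 1 N) past upright, it falls over the keeper in 1 s; bar lands beyond the hook, and the lever drags it in.
- lever (a joint): Lever angle, rad: 0 upright, grows as its end goes back (crate +x) and down; 1.43 dead centre, 1.68 shut at its stop, flat. Steel plate 30 mm wide, 6 mm thick, end 80 mm from the pivot. Starts at -0.1 to 0.26, stays where left by friction. Push on its front (robot's) face, back and down in an arc about the pivot; 2 to 4 N at its end.
- jar: Bystander: small closed jar, 44 mm across, 58 mm high, standing loose on the crate that is already shut; origin at the centre of its underside. Leave it where it is.

How it is judged:
By the outcome, as a careful person would: the job done as asked, in the order asked, and still so for the second after the job is handed in, with the robot touching nothing.
It also fails if it takes over 38 s, if anything falls off the work surface, if the arm or the gripper's body presses on something with over 40 N, if the wrist force passes 120 N, or if a joint passes its speed limit or range.

## Working session

There is one attempt and no reset: what is moved stays moved. The work goes in short steps, Python scripts to look and compute and a shell command to move; the robot and the scene stay as the last step left them, time stands still between calls to the robot, and variables do not carry over. Pictures are saved under pics/ and viewed, and the job is handed in when it is done.

```bash
mkdir -p pics; ls
python3 - <<'E'
from station import r
import cv2
s=r.sense()
print({k:s[k] for k in s})
for n in ("scene","top","wrist"):
    im=r.capture(n); cv2.imwrite(f"pics/{n}0.png",im)
    print(n,r.camera_model(n))
    for t in ("crate","lever","loop_bar","keeper","jar"):
        print(t,[(round(d["score"],2),[round(float(v)*(640 if i%2==0 else 400)) for i,v in enumerate(d["rect"])]) for d in r.recognise(n,t)][:3])
print(r.sense()["time_s"])
E
```

```text
pics
{'time_s': 0.0, 'joints': array([ 8.49448879e+01,  2.20911083e+01,  3.79827949e-01, -2.92331074e-02,
       -6.84125783e+01, -1.48175491e+01]), 'joint_velocities': array([ 0.14077485, -0.00899671, -0.0649024 ,  0.12074776, -0.06448988,
       -0.01181114]), 'effort': array([-1.07791613e-03, -3.90663207e+01,  1.87405837e+01,  4.21981841e+00,
        1.09111119e-02, -1.96077981e-04]), 'tcp_pos': array([0.21223331, 0.58725284, 0.23845562]), 'ee_rot': array([[ 9.40386462e-01, -3.40107133e-01, -6.63056319e-04],
       [-3.40107766e-01, -9.40384097e-01, -2.11148387e-03],
       [ 9.46031087e-05,  2.21112145e-03, -9.99997551e-01]]), 'wrist_force': array([-0.82223954,  0.09609557, -0.06093334]), 'moment': array([-0.00762165, -0.02481797, -0.02356983]), 'gripper_width': 1.000847368662407}
scene {'mtx': array([[514.48914136,   0.        , 322.98458308],
       [  0.        , 514.48914136, 206.62367599],
       [  0.        ,   0.        ,   1.        ]]), 'dist': array([0.05871588, 0.        , 0.        , 0.        , 0.        ]), 'R': array([[-0.13627763,  0.99066367,  0.0037273 ],
     
[... 1014 characters left out ...]
 457, 258])]
jar [(0.57, [196, 161, 224, 188])]
wrist {'mtx': array([[313.97166902,   0.        , 319.39930689],
       [  0.        , 313.97166902, 205.05019227],
       [  0.        ,   0.        ,   1.        ]]), 'dist': array([-0.05463154,  0.        ,  0.        ,  0.        ,  0.        ]), 'mount': array([[-1.20670489e-03, -9.64001549e-01, -2.65893884e-01,
         7.26494065e-02],
       [ 9.99998962e-01, -9.53902791e-04, -1.07990401e-03,
         5.13576635e-04],
       [ 7.87392224e-04, -2.65894911e-01,  9.64001699e-01,
        -1.45379343e-01],
       [ 0.00000000e+00,  0.00000000e+00,  0.00000000e+00,
         1.00000000e+00]])}
crate []
lever []
loop_bar []
keeper []
jar []
0.9
```

View pics/scene0.png

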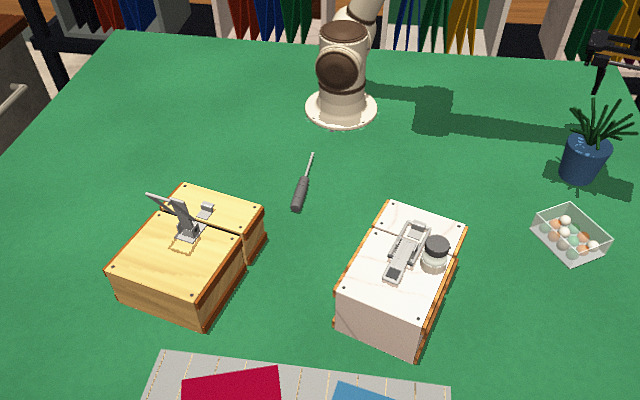

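View pics/top0.png

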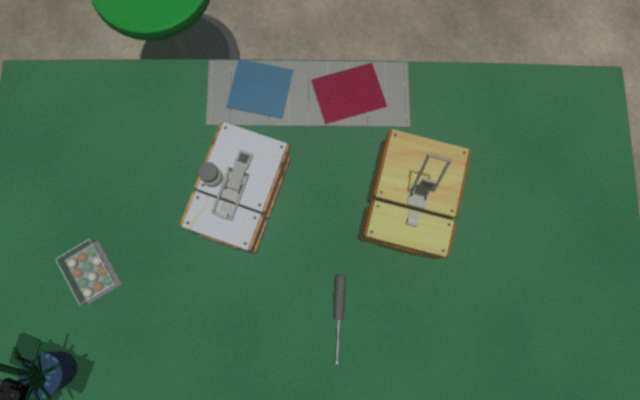

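Run:
```python
import cv2
a=cv2.imread("pics/scene0.png")[170:345,90:280]; b=cv2.imread("pics/top0.png")[120:270,345:485]
cv2.imwrite("pics/sc0z.png",cv2.resize(a,None,fx=4,fy=3.4,interpolation=cv2.INTER_CUBIC)[:, :])
cv2.imwrite("pics/tp0z.png",cv2.resize(b,None,fx=4,fy=4,interpolation=cv2.INTER_CUBIC))
```

```text
(no output)
```

View pics/sc0z.png

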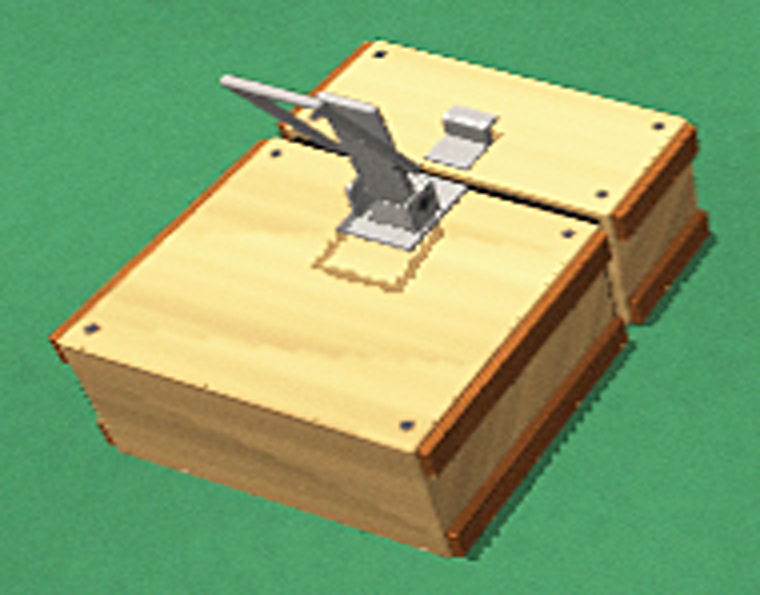

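View pics/tp0z.png

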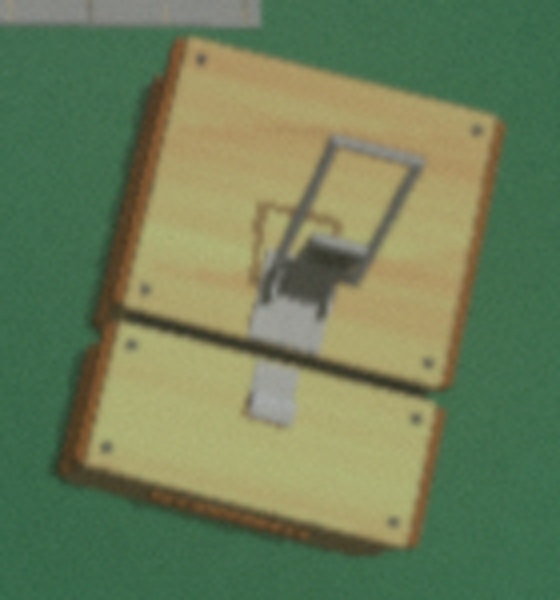

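The scene and top pictures show the open crate (left in scene, right in top, about [415,200]), with the lever nearly upright and the loop leaning back. The jar stands on the white crate, well away. Next I'll fit the crate's pose from the corners I picked.

```bash
cat > h.py <<'E'
import numpy as np, cv2, json
from scipy.optimize import least_squares
from station import r
from scipy.spatial.transform import Rotation as Ro
def proj(c,X):
    m=r.camera_model(c)
    if c=="wrist": raise 0
    p,_=cv2.projectPoints(np.asarray(X,float).reshape(-1,3),cv2.Rodrigues(m["R"])[0],m["t"],m["mtx"],m["dist"]); return p.reshape(-1,2)
def Tc(p,X):
    c,s=np.cos(p[2]),np.sin(p[2]); X=np.asarray(X,float).reshape(-1,3)
    return np.c_[p[0]+c*X[:,0]-s*X[:,1],p[1]+s*X[:,0]+c*X[:,1],X[:,2]]
def bar(a,b):  # lever angle a, loop angle b from vertical, + back
    pin=np.array([.03+.032*np.sin(a),0,.118+.032*np.cos(a)]); return pin+.0975*np.array([np.sin(b),0,np.cos(b)])
def end(a,d=.08): return np.array([.03+d*np.sin(a),0,.118+d*np.cos(a)])
E
python3 - <<'E'
from h import *
C=[[.125,.09,.1],[.125,-.09,.1],[-.125,.09,.1],[-.125,-.09,.1]]
pt=np.array([[392,129.5],[470.5,150.5],[366.2,237],[448,256.7]])
ps=np.array([[195,303],[103.8,270.9],[262.5,205.9],[182.5,182.4]])
f=lambda p:np.r_[(proj("top",Tc(p,C))-pt).ravel(),(proj("scene",Tc(p,C))-ps).ravel()]
o=least_squares(f,[.6,-.2,0.2]); print(o.x,np.degrees(o.x[2])); print(f(o.x).reshape(-1,2).round(1))
p=o.x; 
Y=lambda P,h:[P+[0,h,0],P-[0,h,0]]
# bar ends & lever end: top + scene
bt=np.array([345,120])+np.array([[333,140],[422,160]])/4
bs=np.array([[90,170]])+np.array([[222,78]])/[4,3.4]
lt=np.array([345,120])+np.array([[310,238],[365,252]])/4
ls=np.array([[90,170]])+np.array([[380,105],[318,96]])/[4,3.4]
def g(q):
    a,b=q; B=Y(bar(a,b),.021);L=Y(end(a),.015)
    return np.r_[(proj("top",Tc(p,B))-bt).ravel(),(proj("scene",Tc(p,B[1:]))-bs).ravel(),(proj("top",Tc(p,L))-lt).ravel(),(proj("scene",Tc(p,L))-ls).ravel()]
q=least_squares(g,[.1,.7]); print(q.x); print(g(q.x).reshape(-1,2).round(1)); 
a,b=q.x
print("bar crate",bar(a,b),"world",Tc(p,bar(a,b)),"end",end(a),Tc(p,end(a)),"keeper",Tc(p,[-.039,0,.108]))
E
```

```text
[ 0.59350184 -0.22255521 -0.24420202] -13.991745151607542
[[-1.  -0.7]
 [-1.8 -2.2]
 [-0.3 -0.4]
 [-1.2  0.2]
 [-1.8 -0.9]
 [-0.4 -0.7]
 [-1.4 -2. ]
 [ 0.5 -1.5]]
[-0.3495676   0.25257762]
[[ 0.7 -1.1]
 [-0.5 -0.8]
 [ 0.2 -1.5]
 [-0.7  0.5]
 [-0.   0.6]
 [-0.5  1.6]
 [ 0.1 -0.3]]
bar crate [0.04340558 0.         0.24247114] world [[ 0.6356196  -0.2330499   0.24247114]] end [0.00260067 0.         0.19316167] [[ 0.59602535 -0.223184    0.19316167]] keeper [[ 0.55565894 -0.2131257   0.108     ]]
```

Run:
```python
from h import *
C=[[.125,.09,.1],[.125,-.09,.1],[-.125,.09,.1],[-.125,-.09,.1]]
pt=np.array([[392,129.5],[470.5,150.5],[366.2,237],[448,256.7]])
ps=np.array([[195,303],[103.8,270.9],[262.5,205.9],[182.5,182.4]])
Y=lambda P,h:[P+[0,h,0],P-[0,h,0]]
bt=np.array([345,120])+np.array([[333,140],[422,160]])/4
bs=np.array([[90,170]])+np.array([[222,78]])/[4,3.4]
lt=np.array([345,120])+np.array([[310,238],[365,252]])/4
ls=np.array([[90,170]])+np.array([[380,105],[318,96]])/[4,3.4]
K=[[-.039-.0045,.012,.115],[-.039-.0045,-.012,.115]]
kt=np.array([345,120])+np.array([[252,418],[292,424]])/4
ks=np.array([[90,170]])+np.array([[497,119],[446,108]])/[4,3.4]
def g(q):
    p=q[:3];a,b=q[3:5];o1=q[5:7];o2=q[7:9]
    B=Y(bar(a,b),.021);L=Y(end(a),.015)
    e1=np.r_[proj("top",Tc(p,C))-pt,proj("top",Tc(p,B))-bt,proj("top",Tc(p,L))-lt,proj("top",Tc(p,K))-kt]-o1
    e2=np.r_[proj("scene",Tc(p,C))-ps,proj("scene",Tc(p,B[1:]))-bs,proj("scene",Tc(p,L))-ls,proj("scene",Tc(p,K))-ks]-o2
    return np.r_[e1.ravel(),e2.ravel(),o1,o2]
q=least_squares(g,[.6,-.2,-.2,.1,.7,0,0,0,0]); x=q.x;print(x.round(4)); print(g(x).reshape(-1,2).round(1).tolist())
p=x[:3];a,b=x[3:5]
print(bar(a,b),Tc(p,bar(a,b)),end(a))
# sanity: overlay for a in 3 values
# free triangulation in crate x,z for bar & lever end
def h(v):
    B=Y(np.array([v[0],0,v[1]]),.021)
    return np.r_[(proj("top",Tc(p,B))-bt-x[5:7]).ravel(),(proj("scene",Tc(p,B[1:]))-bs-x[7:9]).ravel()]
s=least_squares(h,[.05,.22]);print("bar",s.x,s.fun.round(1))
def h(v):
    B=Y(np.array([v[0],0,v[1]]),.015)
    return np.r_[(proj("top",Tc(p,B))-lt-x[5:7]).ravel(),(proj("scene",Tc(p,B))-ls-x[7:9]).ravel()]
s=least_squares(h,[.05,.2]);print("lev",s.x,s.fun.round(1))
```

```text
[ 0.5853 -0.2194 -0.2475 -0.2074  0.3195 -0.7147 -1.6355 -0.4202 -0.2503]
[[-1.4, 4.3], [-2.2, 3.2], [-1.2, 4.9], [-2.0, 5.8], [1.1, -0.4], [-0.2, -0.0], [0.1, 0.6], [0.8, 0.8], [1.7, -11.0], [2.5, -9.7], [1.7, -4.5], [3.8, -4.1], [1.6, -4.3], [4.0, -3.8], [0.5, -0.1], [-0.6, 1.5], [-0.0, -0.4], [-6.6, 7.8], [-4.8, 7.7], [-0.7, -1.6], [-0.4, -0.3]]
[0.05403332 0.         0.24188014] [[ 0.63764973 -0.23262408  0.24188014]] [0.01352532 0.         0.19628528]
bar [0.05399416 0.24138407] [ 1.  -0.3 -0.3  0.   0.6  0.1]
lev [0.0135869 0.1973473] [ 0.2  0.5  0.9  0.7 -0.7  1.1 -0.2 -0.8]
```

Run:
```python
from h import *
pt=np.array([[392,129.5],[470.5,150.5],[366.2,237],[448,256.7]])
ps=np.array([[195,303],[103.8,270.9],[262.5,205.9],[182.5,182.4]])
Y=lambda P,h:[P+[0,h,0],P-[0,h,0]]
bt=np.array([345,120])+np.array([[333,140],[422,160]])/4
bs=np.array([[90,170]])+np.array([[222,78]])/[4,3.4]
lt=np.array([345,120])+np.array([[310,238],[365,252]])/4
ls=np.array([[90,170]])+np.array([[380,105],[318,96]])/[4,3.4]
K=[[-.039-.0045,.012,.115],[-.039-.0045,-.012,.115]]
kt=np.array([345,120])+np.array([[252,418],[292,424]])/4
ks=np.array([[90,170]])+np.array([[497,119],[446,108]])/[4,3.4]
def g(q,F=None):
    p=q[:3];a,b=q[3:5];o1=q[5:7];o2=q[7:9]; F=q[9]
    C=[[F+.25,.09,.1],[F+.25,-.09,.1],[F,.09,.1],[F,-.09,.1]]
    B=Y(bar(a,b),.021);L=Y(end(a),.015)
    e1=np.r_[proj("top",Tc(p,C))-pt,proj("top",Tc(p,B))-bt,proj("top",Tc(p,L))-lt,proj("top",Tc(p,K))-kt]-o1
    e2=np.r_[proj("scene",Tc(p,C))-ps,proj("scene",Tc(p,B[1:]))-bs,proj("scene",Tc(p,L))-ls,proj("scene",Tc(p,K))-ks]-o2
    return np.r_[e1.ravel(),e2.ravel(),o1,o2]
q=least_squares(g,[.6,-.2,-.2,.1,.7,0,0,0,0,-.1]); x=q.x;print(x.round(4)); print(g(x).reshape(-1,2).round(1).tolist())
p=x[:3];a,b=x[3:5]
print(bar(a,b),Tc(p,bar(a,b)),end(a))
```

```text
[ 0.5617 -0.2143 -0.2443  0.0781  0.4604 -0.6646 -0.5855 -0.296  -0.7569
 -0.0922]
[[-0.4, -0.2], [-1.3, -1.6], [0.2, 0.1], [-0.7, 0.7], [0.5, 0.4], [-0.8, 0.6], [0.4, 0.2], [1.2, 0.3], [-0.3, -1.1], [0.6, 0.1], [-1.4, -0.1], [0.0, 0.2], [-0.9, -1.2], [1.0, -0.7], [1.6, 1.5], [-0.8, 0.8], [-0.3, -1.1], [-0.7, -0.0], [1.3, -0.1], [-0.7, -0.6], [-0.3, -0.8]]
[0.07581471 0.         0.23725125] [[ 0.63531119 -0.23267374  0.23725125]] [0.03624217 0.         0.1977561 ]
```

Freeing the front offset makes the fit consistent to about 1 px: lever about 0.08 rad, loop bar about 39 mm above the lever's end, crate yaw -14°. I'll use the closed fingers as a pusher.

```bash
cat >> h.py <<'E'
P=np.array([.5617,-.2143,-.2443])
yaw=P[2]
RT=np.array([[np.cos(yaw),np.sin(yaw),0],[np.sin(yaw),-np.cos(yaw),0],[0,0,-1.]])
def tip_crate(s):
    w=s["tcp_pos"]+s["ee_rot"][:,2]*.017-np.r_[P[:2],0]; c,sn=np.cos(yaw),np.sin(yaw)
    return np.array([c*w[0]+sn*w[1],-sn*w[0]+c*w[1],w[2]])
def go(tip,pitch=0,s=None):
    """tip target (crate frame) -> scaled shift/turn; pitch deg about crate y: tips lean to -x (+)"""
    s=s or r.sense(); R=s["ee_rot"]
    Rt=Ro.from_euler("z",yaw).as_matrix()@Ro.from_euler("y",pitch,degrees=True).as_matrix()@np.diag([1,-1,-1.])
    tcp=Tc(P,tip)[0]-.017*Rt[:,2]
    d=R.T@(tcp-s["tcp_pos"]); t=Ro.from_matrix(R.T@Rt).as_rotvec(degrees=True)
    print("tip",tip,"->",(d/.3).round(4).tolist(),(t/180).round(4).tolist(),"|mm",round(np.linalg.norm(d)*1000))
def st():
    s=r.sense(); print("t",round(s["time_s"],2),"tip_crate mm",(tip_crate(s)*1000).round(1),"F",s["wrist_force"].round(2),"w",round(s["gripper_width"],3)); return s
E
python3 -c "
from h import *
s=st(); go([.125,0,.30]); print(Tc(P,[.125,0,.3]))"
```

```text
t 0.9 tip_crate mm [-533.   693.8  222.6] F [-0.01 -0.18  0.42] w 1.003
tip [0.125, 0, 0.3] -> [2.4183, 2.0761, -0.2582] [-0.0, 0.0, -0.0326] |mm 959
[[ 0.68298836 -0.24453465  0.3       ]]
```

```bash
python3 -m creep '[[0,0.1,0.09,-0.06,0,0,-0.016],[0,0.2,0.17,-0.12,0,0,-0.0326],[0,0.3,0.26,-0.18,0,0,-0.0326],[0,0.4,0.34,-0.24,0,0,-0.0326],[0,0.5,0.43,-0.26,0,0,-0.0326]]'; python3 -c "
from h import *
s=st(); go([.125,0,.30])"
```

```text
time_s: 1.32
tcp_pos: [0.3081, 0.4197, 0.3192]
ee_rot: [[0.971, -0.241, 0.003], [-0.241, -0.971, 0.004], [0.002, -0.004, -1.0]]
wrist_force: [0.4, 0.6, 0.8]
gripper_width: 0.707
t 1.32 tip_crate mm [-399.4  553.9  302.2] F [0.41 0.62 0.79] w 0.707
tip [0.125, 0, 0.3] -> [1.7458, 1.8482, 0.0019] [-0.0014, -0.0005, 0.0004] |mm 763
```

```bash
R='x'; python3 -m creep '[[0,0.5,0.53,0,0,0,0],[0,0.5,0.53,0,0,0,0],[0,0.5,0.53,0,0,0,0],[0,0.5,0.53,0,0,0,0],[0,0.5,0.53,0,0,0,0]]' | head -2; python3 -m creep '[[0,0.5,0.53,0,0,0,0],[0,0.5,0.53,0,0,0,0],[0,0.5,0.53,0,0,0,0],[0,0.5,0.53,0,0,0,0],[0,0.5,0.53,0,0,0,0]]' | head -2; python3 -c "
from h import *
s=st(); go([.125,0,.30])"
```

```text
time_s: 1.73
tcp_pos: [0.4103, 0.2371, 0.3191]
time_s: 2.15
tcp_pos: [0.5124, 0.0553, 0.3191]
t 2.15 tip_crate mm [-113.   249.7  302.1] F [0.72 1.16 0.48] w 0.019
tip [0.125, 0, 0.3] -> [0.792, 0.8336, 0.0042] [-0.0019, -0.0009, 0.0006] |mm 345
```

```bash
python3 -m creep '[[0,0.79,0.83,0,0,0,0],[0,0.79,0.83,0,0,0,0],[0,0.79,0.83,0,0,0,0],[0,0.79,0.83,0,0,0,0],[0,0.79,0.83,0,0,0,0]]' | head -2; python3 -c "
from h import *
s=st(); go([.125,0,.30])"
```

```text
time_s: 2.57
tcp_pos: [0.6154, -0.1259, 0.3185]
t 2.57 tip_crate mm [ 30.7  98.8 301.5] F [0.41 0.73 0.56] w 0.004
tip [0.125, 0, 0.3] -> [0.3138, 0.3297, 0.004] [-0.002, -0.001, 0.0006] |mm 137
```

```bash
python3 -m creep '[[0,0.314,0.33,0,-0.002,-0.001,0],[0,0.314,0.33,0,-0.002,-0.001,0],[0,0.314,0.33,0,-0.002,-0.001,0],[0,0.314,0.33,0,-0.002,-0.001,0],[0,0.314,0.33,0,-0.002,-0.001,0]]' | head -2
python3 - <<'E'
from h import *
s=st(); go([.125,0,.225])
for n in ("wrist","top","scene"): cv2.imwrite(f"pics/{n}1.png",r.capture(n))
im=cv2.imread("pics/wrist1.png"); a=cv2.imread("pics/scene1.png")[140:280,90:280]
cv2.imwrite("pics/sc1z.png",cv2.resize(a,None,fx=4,fy=4,interpolation=cv2.INTER_CUBIC))
E
```

```text
time_s: 2.98
tcp_pos: [0.6838, -0.2483, 0.3153]
t 2.98 tip_crate mm [126.6  -3.5 298.3] F [-0.9  -0.23 -0.25] w 0.006
tip [0.125, 0, 0.225] -> [-0.0049, -0.0117, 0.2444] [0.0002, 0.0009, -0.0009] |mm 73
```

View pics/wrist1.png

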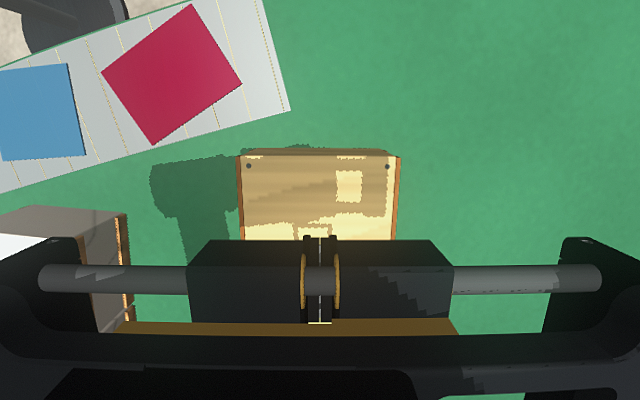

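View pics/sc1z.png

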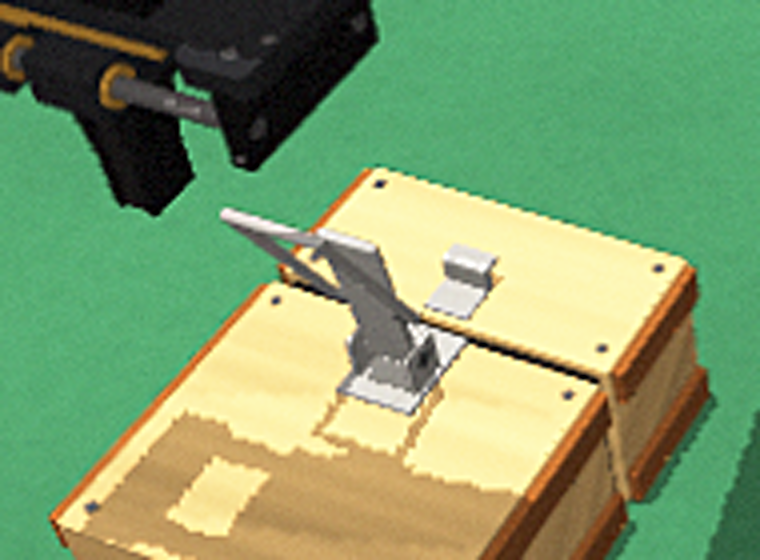

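The wrist view shows the crate centred under the fingers (edges at columns 240 and 400, against a centre of 319). The fingers are behind and above the loop, so I lower them.

```bash
python3 -m creep '[[0,-0.005,-0.004,0.12,0,0,0],[0,-0.005,-0.004,0.244,0,0,0],[0,-0.005,-0.004,0.244,0,0,0]]' | head -2
python3 - <<'E'
from h import *
s=st(); go([.092,-.002,.225]);go([.014,-.002,.235])
for n in ("top","scene"): cv2.imwrite(f"pics/{n}2.png",r.capture(n))
a=cv2.imread("pics/scene2.png")[140:240,90:240]
cv2.imwrite("pics/sc2z.png",cv2.resize(a,None,fx=5,fy=5,interpolation=cv2.INTER_CUBIC))
E
```

```text
time_s: 3.38
tcp_pos: [0.6773, -0.2393, 0.2369]
t 3.38 tip_crate mm [117.9   3.7 219.9] F [-1.12 -0.13 -3.92] w 0.002
tip [0.092, -0.002, 0.225] -> [-0.0876, 0.0187, -0.0156] [-0.0007, 0.0051, 0.001] |mm 27
tip [0.014, -0.002, 0.235] -> [-0.3481, 0.0178, -0.0448] [-0.0007, 0.0051, 0.001] |mm 105
```

View pics/sc2z.png

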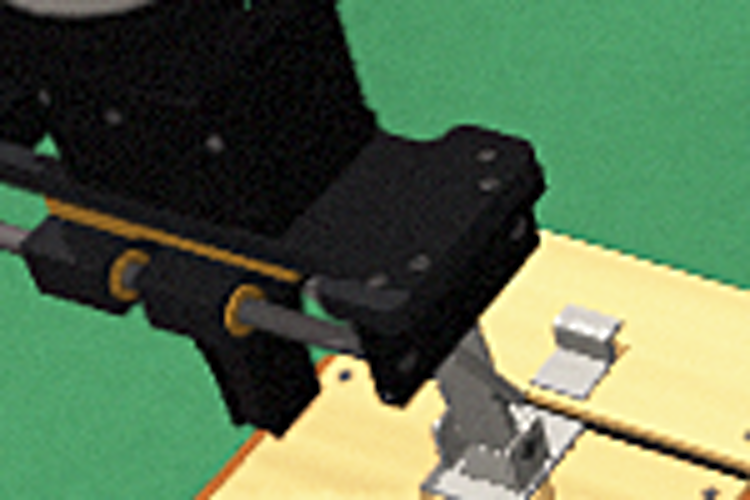

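Run:
```python
from h import *
s=st(); go([.092,-.002,.225]);go([.014,-.002,.237])
```

```text
t 3.48 tip_crate mm [122.4   2.4 228.1] F [ 0.21 -0.38  1.03] w 0.005
tip [0.092, -0.002, 0.225] -> [-0.1015, 0.0143, 0.0105] [0.0004, 0.0008, 0.0012] |mm 31
tip [0.014, -0.002, 0.237] -> [-0.3616, 0.0133, -0.0288] [0.0004, 0.0008, 0.0012] |mm 109
```

```bash
python3 -m creep '[[0,-0.07,0.014,0.01,0,0,0],[0,-0.13,0.014,0.01,0,0,0],[0,-0.19,0.014,0,0,0,0],[0,-0.25,0.014,-0.015,0,0,0],[0,-0.29,0.014,-0.025,0,0,0]]'
python3 - <<'E'
from h import *
s=st(); go([.014,-.002,.237])
for n in ("top","scene"): cv2.imwrite(f"pics/{n}3.png",r.capture(n))
a=cv2.imread("pics/scene3.png")[140:260,90:250]; b=cv2.imread("pics/top3.png")[120:270,345:485]
cv2.imwrite("pics/3z.png",np.hstack([cv2.resize(a,(533,400),interpolation=cv2.INTER_CUBIC),cv2.resize(b,(260,400))]))
E
```

```text
time_s: 3.9
tcp_pos: [0.596, -0.2247, 0.258]
ee_rot: [[0.972, -0.237, 0.005], [-0.237, -0.972, -0.003], [0.005, 0.002, -1.0]]
wrist_force: [0.4, -1.3, 0.6]
gripper_width: 0.007
t 3.9 tip_crate mm [ 35.9  -1.8 241. ] F [ 0.36 -1.32  0.56] w 0.007
tip [0.014, -0.002, 0.237] -> [-0.0728, 0.0003, 0.0131] [0.0005, -0.0016, 0.0017] |mm 22
```

View pics/3z.png

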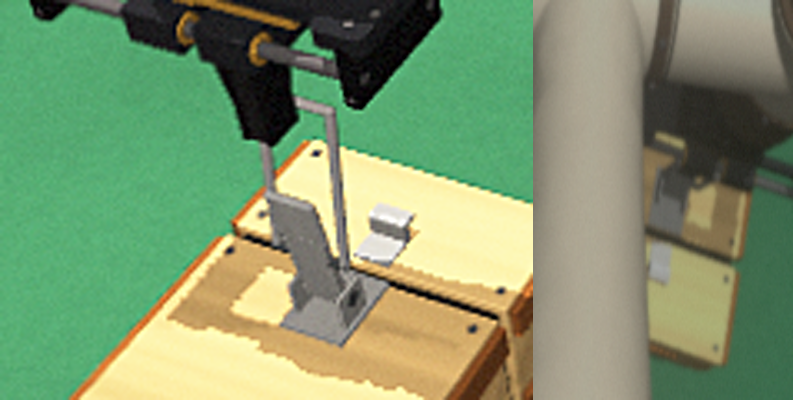

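The loop stands about upright, with the fingers behind its bar. I keep pushing.

```bash
python3 -m creep '[[0,-0.04,0,0,0,0,0],[0,-0.08,0,0,0,0,0],[0,-0.1,0,0,0,0,0],[0,-0.1,0,0,0,0,0]]'
python3 - <<'E'
from h import *
s=st()
for n in ("top","scene"): cv2.imwrite(f"pics/{n}4.png",r.capture(n))
a=cv2.imread("pics/scene4.png")[140:260,90:250]; b=cv2.imread("pics/top4.png")[120:270,345:485]
cv2.imwrite("pics/4z.png",np.hstack([cv2.resize(a,(533,400),interpolation=cv2.INTER_CUBIC),cv2.resize(b,(260,400))]))
go([-.015,-.002,.24])
E
```

```text
time_s: 4.33
tcp_pos: [0.5674, -0.2175, 0.2609]
ee_rot: [[0.972, -0.236, 0.01], [-0.236, -0.972, -0.004], [0.01, 0.001, -1.0]]
wrist_force: [-0.5, 0.4, 0.1]
gripper_width: 0.004
t 4.33 tip_crate mm [  6.5  -1.8 243.9] F [-0.49  0.43  0.13] w 0.004
tip [-0.015, -0.002, 0.24] -> [-0.0733, 0.0002, 0.0084] [0.0005, -0.0028, 0.0019] |mm 22
```

View pics/4z.png

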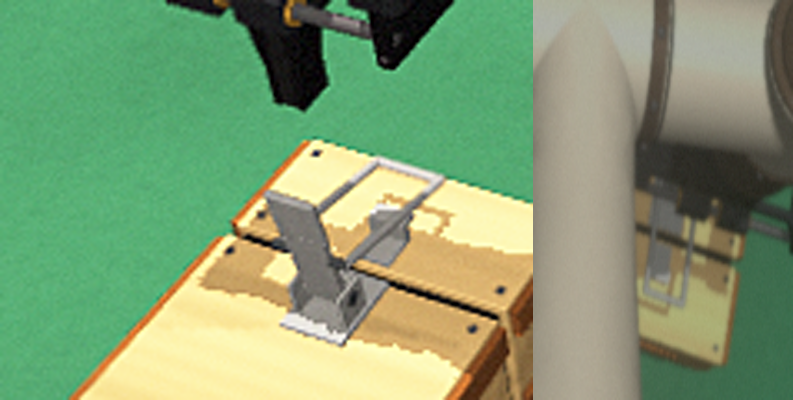

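The loop is falling forward over the keeper. Next I lower the fingers in front of the lever while it settles.

```bash
python3 -m creep '[[0,0,0,0.07,0,0,0],[0,0,0,0.14,0,0,0],[0,0,0,0.18,0,0,0],[0,0,0,0.18,0,0,0]]' >/dev/null
python3 - <<'E'
from h import *
s=st()
for n in ("top","scene"): cv2.imwrite(f"pics/{n}5.png",r.capture(n))
a=cv2.imread("pics/scene5.png")[140:260,90:250]; b=cv2.imread("pics/top5.png")[120:270,345:485]
cv2.imwrite("pics/5z.png",np.hstack([cv2.resize(a,(533,400),interpolation=cv2.INTER_CUBIC),cv2.resize(b,(260,400))]))
st()
for a in np.arange(0,1.8,.15):
    rr=.066
    c=np.array([.03+rr*np.sin(a)-.003*np.cos(a)-.0095,-.002,.118+rr*np.cos(a)+.003*np.sin(a)]); print(round(a,2),end=" "); go(c.round(4))
E
```

```text
t 4.77 tip_crate mm [  6.6  -1.8 185.2] F [-0.1   0.14 -1.  ] w 0.006
t 4.87 tip_crate mm [  8.5  -2.  188.6] F [-0.14 -0.78  0.15] w 0.002
0.0 tip [ 0.0175 -0.002   0.184 ] -> [0.0305, 0.0002, 0.0157] [0.0007, -0.0028, 0.002] |mm 10
0.15 tip [ 0.0274 -0.002   0.1837] -> [0.0635, 0.0004, 0.017] [0.0007, -0.0028, 0.002] |mm 20
0.3 tip [ 0.0371 -0.002   0.1819] -> [0.0958, 0.0005, 0.0233] [0.0007, -0.0028, 0.002] |mm 30
0.45 tip [ 0.0465 -0.002   0.1787] -> [0.127, 0.0007, 0.0343] [0.0007, -0.0028, 0.002] |mm 39
0.6 tip [ 0.0553 -0.002   0.1742] -> [0.1562, 0.0009, 0.0495] [0.0007, -0.0028, 0.002] |mm 49
0.75 tip [ 0.0633 -0.002   0.1683] -> [0.1827, 0.001, 0.0694] [0.0007, -0.0028, 0.002] |mm 59
0.9 tip [ 0.0703 -0.002   0.1614] -> [0.2058, 0.0011, 0.0926] [0.0007, -0.0028, 0.002] |mm 68
1.05 tip [ 0.0763 -0.002   0.1534] -> [0.2256, 0.0011, 0.1195] [0.0007, -0.0028, 0.002] |mm 77
1.2 tip [ 0.0809 -0.002   0.1447] -> [0.2407, 0.0012, 0.1486] [0.0007, -0.0028, 0.002] |mm 85
1.35 tip [ 0.0842 -0.002   0.1354] -> [0.2514, 0.0012, 0.1797] [0.0007, -0.0028, 0.002] |mm 93
1.5 tip [ 0.0861 -0.002   0.1257] -> [0.2575, 0.0011, 0.2121] [0.0007, -0.0028, 0.002] |mm 100
1.65 tip [ 0.0865 -0.002   0.1158] -> [0.2585, 0.001, 0.2451] [0.0007, -0.0028, 0.002] |mm 107
```

View pics/5z.png

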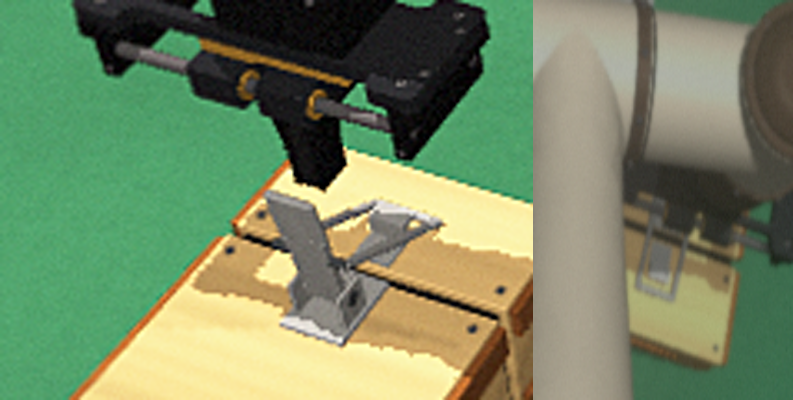

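```bash
python3 -m creep '[[0,0.01,0,0.01,0,-0.001,0.001],[0,0.02,0,0.015,0,-0.002,0.002],[0,0.02,0,0.015,0,-0.002,0.002]]' >/dev/null
python3 - <<'E'
from h import *
s=st()
for n in ("top","scene"): cv2.imwrite(f"pics/{n}6.png",r.capture(n))
a=cv2.imread("pics/scene6.png")[170:240,130:250]; b=cv2.imread("pics/top6.png")[150:240,380:450]
cv2.imwrite("pics/6z.png",np.hstack([cv2.resize(a,None,fx=4,fy=4,interpolation=cv2.INTER_CUBIC),cv2.resize(b,(280,280),interpolation=cv2.INTER_CUBIC)]))
st()
for a in np.arange(0,1.8,.15):
    rr=.066
    c=np.array([.03+rr*np.sin(a)-.003*np.cos(a)-.0095,-.002,.118+rr*np.cos(a)+.003*np.sin(a)]); print(round(a,2),end=" "); go(c.round(4))
E
```

```text
t 5.12 tip_crate mm [ 15.6  -1.9 184.6] F [-0.3  -0.65  0.32] w 0.003
t 5.22 tip_crate mm [ 14.9  -2.  184.5] F [-0.21 -0.44  0.22] w 0.005
0.0 tip [ 0.0175 -0.002   0.184 ] -> [0.0089, 0.0002, 0.0018] [0.0007, -0.001, -0.0] |mm 3
0.15 tip [ 0.0274 -0.002   0.1837] -> [0.0419, 0.0002, 0.0029] [0.0007, -0.001, -0.0] |mm 13
0.3 tip [ 0.0371 -0.002   0.1819] -> [0.0742, 0.0001, 0.009] [0.0007, -0.001, -0.0] |mm 22
0.45 tip [ 0.0465 -0.002   0.1787] -> [0.1055, 0.0001, 0.0198] [0.0007, -0.001, -0.0] |mm 32
0.6 tip [ 0.0553 -0.002   0.1742] -> [0.1348, 0.0001, 0.0349] [0.0007, -0.001, -0.0] |mm 42
0.75 tip [ 0.0633 -0.002   0.1683] -> [0.1614, 0.0, 0.0547] [0.0007, -0.001, -0.0] |mm 51
0.9 tip [ 0.0703 -0.002   0.1614] -> [0.1847, -0.0, 0.0777] [0.0007, -0.001, -0.0] |mm 60
1.05 tip [ 0.0763 -0.002   0.1534] -> [0.2046, -0.0001, 0.1045] [0.0007, -0.001, -0.0] |mm 69
1.2 tip [ 0.0809 -0.002   0.1447] -> [0.2198, -0.0001, 0.1335] [0.0007, -0.001, -0.0] |mm 77
1.35 tip [ 0.0842 -0.002   0.1354] -> [0.2307, -0.0002, 0.1645] [0.0007, -0.001, -0.0] |mm 85
1.5 tip [ 0.0861 -0.002   0.1257] -> [0.237, -0.0003, 0.1969] [0.0007, -0.001, -0.0] |mm 92
1.65 tip [ 0.0865 -0.002   0.1158] -> [0.2382, -0.0004, 0.2299] [0.0007, -0.001, -0.0] |mm 99
```

View pics/6z.png

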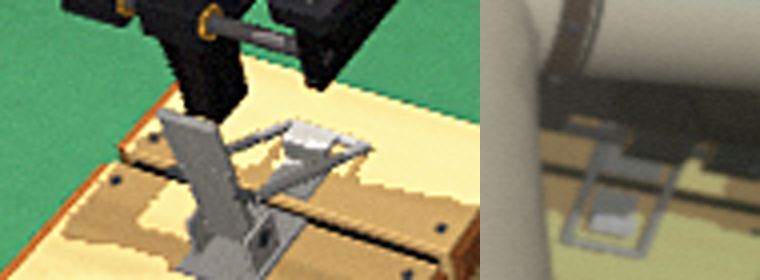

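The loop now lies around the keeper with its bar beyond the hook. Now I push the lever along its arc.

```bash
python3 -m creep '[[0,0.042,0,0.003,0,0,0],[0,0.074,0,0.009,0,0,0],[0,0.105,0,0.02,0,0,0],[0,0.135,0,0.035,0,0,0],[0,0.16,0,0.055,0,0,0]]' >/dev/null
python3 - <<'E'
from h import *
s=st()
for n in ("top","scene"): cv2.imwrite(f"pics/{n}7.png",r.capture(n))
a=cv2.imread("pics/scene7.png")[170:240,130:250]; b=cv2.imread("pics/top7.png")[150:240,380:450]
cv2.imwrite("pics/7z.png",np.hstack([cv2.resize(a,None,fx=4,fy=4,interpolation=cv2.INTER_CUBIC),cv2.resize(b,(280,280),interpolation=cv2.INTER_CUBIC)]))
st()
for a in np.arange(.6,1.8,.15):
    rr=.066
    c=np.array([.03+rr*np.sin(a)-.003*np.cos(a)-.0095,-.002,.118+rr*np.cos(a)+.003*np.sin(a)]); print(round(a,2),end=" "); go(c.round(4))
E
```

```text
t 5.63 tip_crate mm [ 63.9  -2.1 167.9] F [-0.95  0.28  1.97] w 0.006
t 5.73 tip_crate mm [ 63.7  -2.  166.4] F [-0.84 -0.28 -0.88] w 0.004
0.6 tip [ 0.0553 -0.002   0.1742] -> [-0.028, 0.0001, -0.0261] [0.0007, -0.0006, -0.0001] |mm 11
0.75 tip [ 0.0633 -0.002   0.1683] -> [-0.0014, 0.0001, -0.0064] [0.0007, -0.0006, -0.0001] |mm 2
0.9 tip [ 0.0703 -0.002   0.1614] -> [0.0219, -0.0, 0.0167] [0.0007, -0.0006, -0.0001] |mm 8
1.05 tip [ 0.0763 -0.002   0.1534] -> [0.0419, -0.0001, 0.0434] [0.0007, -0.0006, -0.0001] |mm 18
1.2 tip [ 0.0809 -0.002   0.1447] -> [0.0571, -0.0002, 0.0724] [0.0007, -0.0006, -0.0001] |mm 28
1.35 tip [ 0.0842 -0.002   0.1354] -> [0.0681, -0.0002, 0.1034] [0.0007, -0.0006, -0.0001] |mm 37
1.5 tip [ 0.0861 -0.002   0.1257] -> [0.0744, -0.0003, 0.1358] [0.0007, -0.0006, -0.0001] |mm 46
1.65 tip [ 0.0865 -0.002   0.1158] -> [0.0756, -0.0004, 0.1688] [0.0007, -0.0006, -0.0001] |mm 55
1.8 tip [ 0.0855 -0.002   0.1059] -> [0.0722, -0.0005, 0.2018] [0.0007, -0.0006, -0.0001] |mm 64
```

View pics/7z.png

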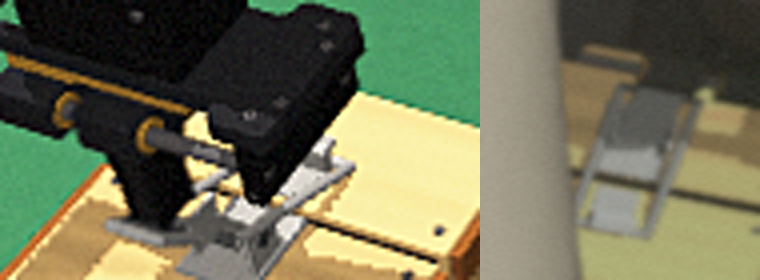

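The lever follows and the loop's bar is being drawn towards the hook. I go on, in smaller steps.

```bash
python3 -m creep '[[0,0.022,0,0.017,0,0,0],[0,0.042,0,0.043,0,0,0],[0,0.057,0,0.072,0,0,0],[0,0.067,0,0.1,0,0,0],[0,0.067,0,0.1,0,0,0]]' >/dev/null
python3 - <<'E'
from h import *
s=st()
for n in ("top","scene"): cv2.imwrite(f"pics/{n}8.png",r.capture(n))
a=cv2.imread("pics/scene8.png")[170:240,130:250]; b=cv2.imread("pics/top8.png")[150:240,380:450]
cv2.imwrite("pics/8z.png",np.hstack([cv2.resize(a,None,fx=4,fy=4,interpolation=cv2.INTER_CUBIC),cv2.resize(b,(280,280),interpolation=cv2.INTER_CUBIC)]))
st()
for a in np.arange(1.35,1.8,.1):
    rr=.066
    c=np.array([.03+rr*np.sin(a)-.003*np.cos(a)-.0095,-.002,.118+rr*np.cos(a)+.003*np.sin(a)]); print(round(a,2),end=" "); go(c.round(4))
E
```

```text
t 6.15 tip_crate mm [ 83.6  -1.9 133.4] F [ 0.19 -0.33 -0.05] w 0.005
t 6.25 tip_crate mm [ 84.1  -2.  135.6] F [ 0.61 -0.46  0.05] w 0.002
1.35 tip [ 0.0842 -0.002   0.1354] -> [0.0004, 0.0001, 0.0006] [0.0008, -0.0005, -0.0001] |mm 0
1.45 tip [ 0.0857 -0.002   0.1289] -> [0.0053, 0.0, 0.0222] [0.0008, -0.0005, -0.0001] |mm 7
1.55 tip [ 0.0864 -0.002   0.1224] -> [0.0076, -0.0001, 0.0439] [0.0008, -0.0005, -0.0001] |mm 13
1.65 tip [ 0.0865 -0.002   0.1158] -> [0.0079, -0.0001, 0.0659] [0.0008, -0.0005, -0.0001] |mm 20
1.75 tip [ 0.086  -0.002   0.1092] -> [0.0062, -0.0002, 0.0879] [0.0008, -0.0005, -0.0001] |mm 26
```

View pics/8z.png

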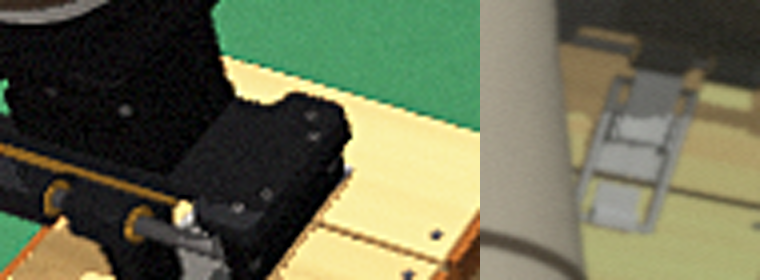

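```bash
python3 -m creep '[[0,0.004,0,0.022,0,0,0],[0,0.007,0,0.044,0,0,0],[0,0.007,0,0.06,0,0,0],[0,0.007,0,0.07,0,0,0],[0,0.007,0,0.075,0,0,0]]' >/dev/null
python3 - <<'E'
from h import *
s=st()
b=r.capture("top"); cv2.imwrite("pics/top9.png",b);b=b[140:240,370:470]
cv2.imwrite("pics/9z.png",cv2.resize(b,None,fx=5,fy=5,interpolation=cv2.INTER_CUBIC))
st()
E
```

```text
t 6.67 tip_crate mm [ 86.3  -2.  115.8] F [-5.33  4.03 14.94] w 0.003
t 6.72 tip_crate mm [ 86.3  -2.  115.9] F [-2.78  2.41 10.67] w 0.004
```

View pics/9z.png

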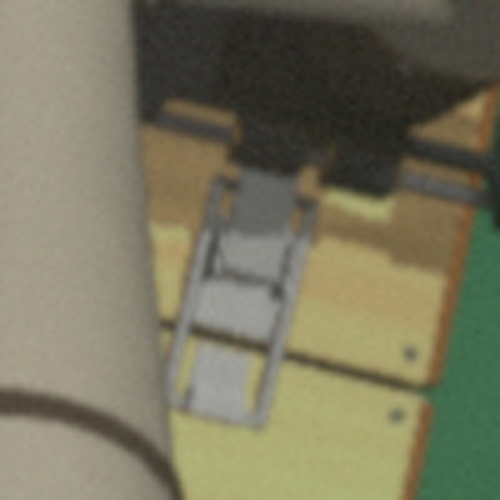

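```bash
python3 -m creep '[[0,0,0,0.012,0,0,0],[0,0,0,0.018,0,0,0]]'; python3 -c "
from h import *
st()"
```

```text
time_s: 6.88
tcp_pos: [0.645, -0.2371, 0.1325]
ee_rot: [[0.971, -0.239, 0.003], [-0.239, -0.971, -0.006], [0.004, 0.005, -1.0]]
wrist_force: [-8.0, 6.1, 23.7]
gripper_width: 0.004
t 6.88 tip_crate mm [ 86.4  -2.1 115.5] F [-7.98  6.06 23.72] w 0.004
```

Pressing harder raised the force to 24 N but moved the fingers only 0.4 mm, so the lever is on its stop. I lift away and look.

```bash
python3 -m creep '[[0,0,0,-0.1,0,0,0],[0,0,0,-0.22,0,0,0],[0,0,0,-0.34,0,0,0],[0,0,0,-0.46,0,0,0],[0,0,0,-0.5,0,0,0]]' >/dev/null; python3 -m creep '[[0,-0.1,-0.1,0,0,0,0],[0,-0.2,-0.2,0,0,0,0],[0,-0.3,-0.3,0,0,0,0],[0,-0.4,-0.4,0,0,0,0],[0,-0.5,-0.5,0,0,0,0]]' >/dev/null;python3 -m creep '[[0,-0.1,-0.1,0,0,0,0],[0,-0.2,-0.2,0,0,0,0],[0,-0.3,-0.3,0,0,0,0],[0,-0.4,-0.4,0,0,0,0],[0,-0.4,-0.4,0,0,0,0]]' >/dev/null
python3 - <<'E'
from h import *
s=st()
for n in ("top","scene"): cv2.imwrite(f"pics/{n}10.png",r.capture(n))
a=cv2.imread("pics/scene10.png")[175:315,95:275]; b=cv2.imread("pics/top10.png")[125:265,350:480]
cv2.imwrite("pics/10z.png",np.hstack([cv2.resize(a,(440,400),interpolation=cv2.INTER_CUBIC),cv2.resize(b,(350,400),interpolation=cv2.INTER_CUBIC)]))
for c in("top","scene"): print([(d["score"],(np.array(d["rect"])*[640,400,640,400]).round()) for d in r.recognise(c,"jar")][:1])
E
```

```text
t 8.13 tip_crate mm [-186.  269.  267.] F [-0.69  0.04 -0.2 ] w 0.006
[(0.8, array([198., 162., 222., 188.]))]
[]
```

View pics/10z.png

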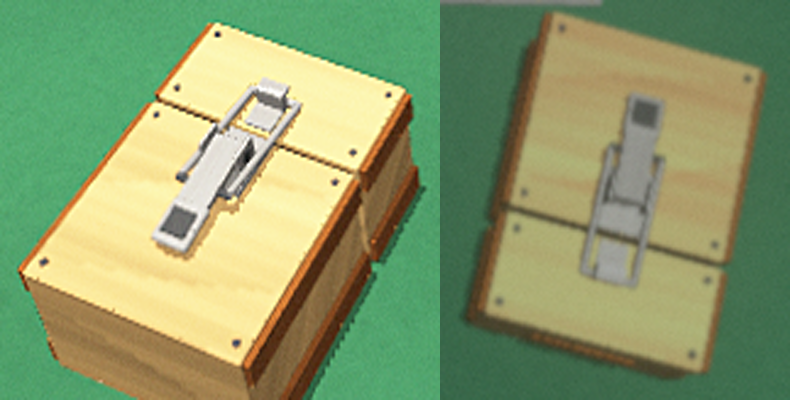

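View pics/scene10.png

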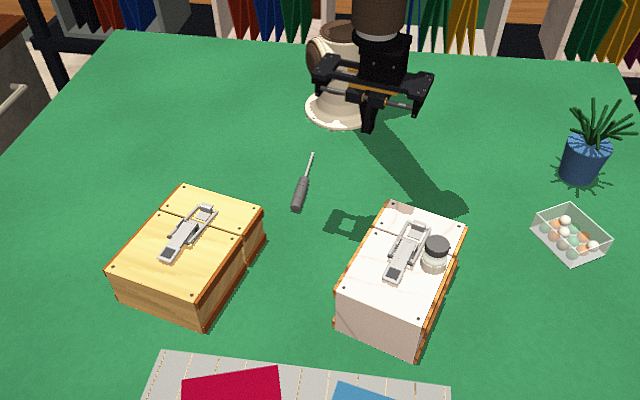

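Run:
```python
import cv2,numpy as np
s=cv2.imread("pics/scene10.png"); t=cv2.imread("pics/top10.png");s0=cv2.imread("pics/scene0.png")
f=lambda i,y,x:cv2.resize(i[y:y+56,x:x+74],(390,295),interpolation=cv2.INTER_CUBIC)
cv2.imwrite("pics/11.png",np.vstack([np.hstack([f(s,193,160),f(s,210,375)]),np.hstack([f(t,180,380),f(s0,193,160)])]))
```

```text
(no output)
```

View pics/11.png

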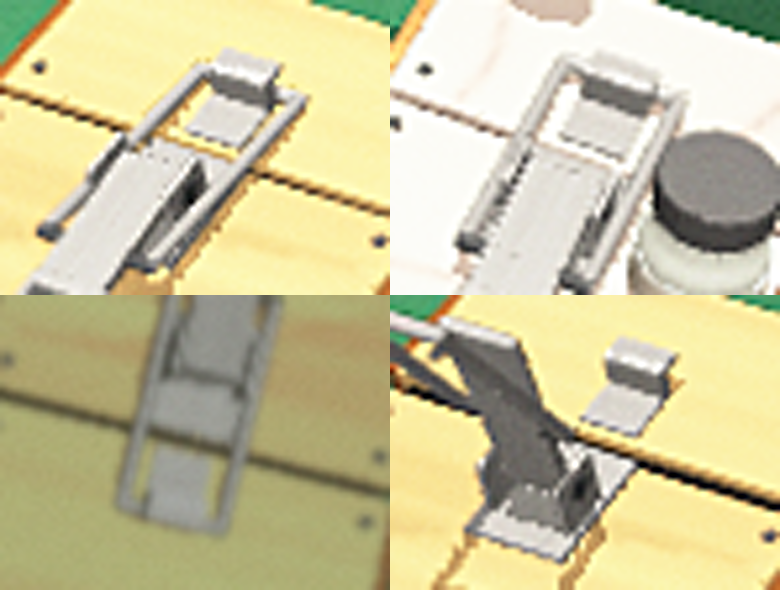

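The zoom shows the bar seated in the hook, as on the crate that was already shut. The lever is flat and the gap at the cover is visibly narrower than before. I hand the job in.

```bash
python3 -c "
from h import *
st(); print(r.finish_job())"
```

```text
t 8.33 tip_crate mm [-182.1  266.   266.9] F [ 0.73 -0.41  0.41] w 0.005
the job is handed in; nothing more can be done
None
```

The latch on the open crate is shut, and I handed the job in at 8.3 s of the 38 s allowed. With the gripper closed, I pushed the loop forward from behind until it fell over the keeper. I then pressed the lever back and down along its arc onto its stop and moved the arm clear.

**Last checks:**
- **Lever:** with the fingertips on it, pressing harder raised the force to about 24 N but moved them only 0.4 mm, at the height expected for a flat lever. It still lay flat about 1 s after I lifted away.
- **Loop and cover:** the bar sits in the hook as on the crate that was already shut. The gap at the cover looks narrower than at the start, but I did not measure it.
- **Jar:** the arm stayed well away from it. The top camera finds it where it was. The scene network did not report it the second time, but that picture shows it standing in the same place.
- **Robot:** the fingers touch nothing and the wrist force is near zero.

**Disagreement:** my first crate fit took the wrong origin and put the keeper about 20 mm off. I corrected it before moving the arm.

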